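Load a label cassette into a bench dispenser and work its feed lever

TASK

Load the long label cassette into the label dispenser: press it rib upwards between the two spring clips until it snaps in and lies fully home on the floor of the bay. Then swing the feed lever all the way to its stop, away from the robot, and let it spring back. Leave the short cassette and everything else on the bench where it is.

Things in the scene. Friction and masses are not known exactly. Their poses are not given: they have to be found in the camera images.
- cassette: long label cassette, grey bar 160 mm long (x), 44 wide (y), 32 high (z) plus grip rib. Ends chamfered above and below: 136 mm long at the underside, 160 mm from 18 to 24 mm up, 140 mm at 32 mm up. About 0.24 kg (varies). Lies rib up on the table on one side of the dispenser, the short cassette on the other; sides vary. Origin: centre of underside. Same either way round
- cassette_rib (a point): top centre of the long cassette's black ribbed grip rib, 62 mm above the cassette's underside: the rib is 70 mm long (cassette's x), 24 mm wide (y), 30 mm high, centred on the body. Best gripped across its 24 mm
- dispenser: bench label dispenser, fixed to the table: grey base plate 150 mm (x) by 330 mm (y) by 14 mm high. Origin at the centre of its underside, z up; -x is its front, towards the robot. The cassette bay is on it, 30 mm to -y of the middle; the feed lever stands at the +y end, 130 mm from the middle
- bay (a point): centre of the bay floor, 30 mm above the table, axes as the dispenser. The cassette lies here, length along the dispenser's y, underside on the floor (rib top then 92 mm above the table). Flared guide rails in front and behind, 14 mm above the floor, 50 mm apart at the foot and 60 at the top, lead the 44 mm body in. A low rail, 38 mm above the table, stands 50 to 70 mm behind the bay centre
- clip_left (a joint): turn of the +y spring clip about its foot (rad): 0 closed, positive spread outwards (to 0.40), about 0.15 as the cassette's end passes; springs back to near 0 when the cassette is home
- clip_right (a joint): the same for the -y spring clip
- clip_left_bead (a point): middle of the +y clip's bead. The clips are steel, 36 mm wide, one at each end of the bay, rising to about 48 mm above the bay floor, each with an inward round bead (radius 5 mm, centre 32.5 mm above the bay floor). The beads leave a gap of 147.6 mm: the chamfered ends spread them 6 mm each, then they close over the upper chamfers. Pressing the cassette straight down takes about 5 to 15 N
- clip_right_bead (a point): middle of the -y clip's bead
- feed_lever (a joint): turn of the feed lever (rad): 0 at rest, leaning 0.35 rad towards the dispenser's front (-x); it swings to the dispenser's +x, away from the robot, to its stop at 0.80, where it leans 0.45 rad to +x. A spring returns it to 0 in about half a second when let go; at the handle it takes about 2 N to start it and 7 N to hold it at the stop
- lever_grip (a point): centre of the feed lever's black cross handle: a bar 76 mm long along the dispenser's y and 22 mm thick, 130 mm from the pivot, on a 14 mm thick steel rod. It moves with the lever; at rest it is 182 mm above the table
- lever_pivot (a point): the feed lever's pivot, fixed, 60 mm above the table; the lever turns about the dispenser's y axis through it, between two cheeks that rise to 74 mm above the table
- short_cassette: the other label cassette, same shape, height, width and grip rib but only 100 mm long (too short for the clips); origin at the centre of its underside, x along its length. Not to be used
- tape_roll: roll of brown tape on a ring, 100 mm across, 48 mm high, lying flat; origin at the centre of its underside. Bystander
- tape_gun: hand tape gun, about 190 mm long and 90 mm high, blue frame; origin under its roll. Bystander
- small_carton: closed cardboard carton 150 x 110 x 70 mm; origin at the centre of its underside. Bystander
- code_scanner: hand-held code scanner, about 140 mm long and 30 mm high; origin under its handle. Bystander
- marker: felt marker, 115 mm long, 16 mm thick; origin at the centre of its underside. Bystander
- mug: white mug, 80 mm across, 95 mm high; origin at the centre of its underside. Bystander
- stapler: black desk stapler, 135 mm long, about 42 mm high; origin at the centre of its underside. Bystander
Things that resemble listed ones, but are neither listed nor needed, are in the scene too. Leave any pink look-alike of the cassette alone.

How it is judged:
On the way, in this order (a step that is already met when the one before it is completed fails the run):
1. the long cassette is snapped fully home in the bay, both clips closed (horizontal distance between cassette and bay below 0.008 m and z of cassette in the frame of bay between -0.003 and 0.003 m and angle between the x axis of cassette and the y axis of dispenser, either way round below 0.09 rad and angle between cassette's own z axis and vertical below 0.06 rad and value of joint each of clip_left, clip_right below 0.12 rad), for 0.2 s.
2. the feed lever is swung to its stop (beyond 0.74 of 0.80 rad) with the cassette home (all of step 1 and value of joint feed_lever above 0.74 rad), for 0.05 s.
At the end, for the whole second after the job is handed in: The long cassette lies still in the bay, rib up: its origin within 8 mm (horizontally) and 3 mm (in height) of the bay point, its length within 0.09 rad of the dispenser's y axis, tilted less than 0.06 rad, both clips closed (below 0.12 rad), and the feed lever back at rest (below 0.06 rad) (all of step 1 and value of joint feed_lever below 0.06 rad and linear speed of cassette below 0.02 m/s); the robot touches nothing.
It fails at once if the short cassette is moved more than 30 mm (distance of short_cassette from where it was at the start of the episode above 0.03 m).
It fails at once if one of the other loose things on the bench is moved more than 30 mm (distance of any of tape_roll, tape_gun, small_carton, code_scanner, marker, mug, stapler from where it was at the start of the episode above 0.03 m).
It also fails if it takes over 64 s, if anything falls off the work surface, if the arm or the gripper's body presses on something with over 40 N, if the wrist force passes 120 N, or if a joint passes its speed limit or range.

ROBOT

A 6-joint arm with a two-finger parallel gripper is mounted at the origin on the work surface. World frame = base frame: x ahead of the robot, y to its left, z up, the work surface at z = 0. Lengths are in m, angles in rad, forces in N, time in s.
With the tool pointing down it reaches from about 0.325 to 0.925 m from the base axis. Payload 3.1 kg.
Tool frame: the origin (TCP) lies between the finger pads; the fingertips stand 8 mm ahead of it and the grasp point (between the pads) lies 11 mm behind it; x points along the fingers, z is the direction in which the jaws open and shut, and the axes are right-handed (so a half turn about x gives the same grasp; the last joint's range is limited). The gripper opens to 85 mm and grips with 20 to 120 N. Pads are 22 mm wide; open, the fingers measure 114 mm over their backs; the gripper's body (76 mm by 85 mm) begins 54 mm behind the grasp point. The pads swing forward as they close: fully open they stand 13 mm farther back than shut.
Start: joints at [1.115, 0.217, 1.613, -0, 1.311, -0.112], TCP at [0.211, 0.588, 0.239] pointing down, gripper open.
Joint ranges: [-2.75, 2.75], [-0.78, 2.1], [0.31, 2.55], [-1.13, 4.27], [0.13, 2.63], [-2.58, 2.58]. Speed limits (rad/s): [2.79, 2.79, 3.14, 3.14, 3.14, 3.14].

INTERFACE

Orientations are given as a 3x3 rotation matrix whose columns are the frame's x, y, z axes.
In Python, from rig import get_obs, snapshot, close_job gives the robot as it stands. The module is installed in compiled form; this text tells all that it offers.
- The arm moves only by the tool jog_arm, never from a script. Its argument "increments" is text: rows parted by semicolons, each of 7 numbers parted by spaces: the turn, a rotation vector about the world's x, y, z in rad, then the shift along the world's x, y, z in mm, then the closure, from -1 (fully open) to 1 (shut), so that 0 is half open. A call has 1 to 12 rows; each row shifts and turns the pose as measured when the row begins; what a row does not reach is not made up. A row lasts 1/10 s, in which the tool goes at most 50 mm and 8.59 degrees, less where a joint would pass 70% of its speed; a pose out of reach is approached as far as the arm can. A call with a gripper value outside its range is refused whole. The fingers move at their own pace and stop on an object; "grip_force" is the grip in N (left out, the last holds). Time passes only in rows, so rows that do not move let the fingers close. It gives the time, the measured TCP pose, the force and the opening at its end, in the units of the state.
- get_obs(): the state, without advancing time (a new reading comes with each control period).
- snapshot(name): name is "scene" or "top" or "wrist"; returns a dict with "pixels" (420x560x3 uint8, blue, green, red), "mtx" (3x3 intrinsics, pixels), "k1" (the pictures are not rectified: a ray, as slopes to the right and down, at radius r is drawn at 1 + k1 r^2 times it, then the intrinsics apply), "rvec" (rotation vector, rad) and "tvec" (3), from world to camera coordinates, as OpenCV has them. Camera axes: x right, y down, z forward; pixel columns grow to the right and rows downward; lengths in m; the calibration is good to about 2 mm. A picture is of the moment at which its call begins. There is no depth.
- close_job(): hands the job in, once; it reports no verdict.
The state is a dict: "time": time; "joint_pos": joint angles; "dq": joint speeds; "joint_torque": joint torques, N m; "tcp_pos": TCP position; "ee_rot": TCP orientation; "ft_force": force on the tool from outside, world axes, zero at the start; "wrist_torque": the same for the moment, N m; "gripper_width": finger opening in m.
Only numpy, scipy, OpenCV 4.12 (cv2) and the standard library are available. Lean on these libraries where they do the work, as an engineer would, in place of code of your own. Each camera call takes 0.05 s, during which the arm holds its last target.

## Working session

There is one attempt and no reset: what is moved stays moved. The work goes in short steps, Python scripts to look and compute and a tool call to move; the robot and the scene stay as the last step left them, time stands still between calls to the robot, and variables do not carry over. Pictures are saved under pics/ and viewed, and the job is handed in when it is done.

Besides the shell and the picture viewer there is one more tool, called after "Emit:" as a command line: name --argument value ..., lists and objects as JSON in quotes. jog_arm: Moves the arm, as the interface text tells. Its arguments: {"type":"object","properties":{"increments":{"type":"string"},"grip_force":{"type":"number"}},"required":["increments"]}

```bash
mkdir -p pics
cat > h.py <<'E'
import numpy as np, cv2
from rig import get_obs, snapshot
def snap(n,f):
    s=snapshot(n); cv2.imwrite('pics/'+f,s['pixels']); np.save('pics/'+f+'.npy',s,allow_pickle=True); return s
def load(f): return np.load('pics/'+f+'.npy',allow_pickle=True).item()
def ray(s,u,v):
    K=s['mtx']; d=np.array([(u-K[0,2])/K[0,0],(v-K[1,2])/K[1,1]]); 
    r=d.copy()
    for _ in range(30): r=d/(1+s['k1']*(r@r))
    R=cv2.Rodrigues(np.array(s['rvec'],float))[0]; t=np.array(s['tvec'],float).ravel()
    return -R.T@t, R.T@np.array([r[0],r[1],1])
def onz(s,u,v,z):
    o,d=ray(s,u,v); return o+d*(z-o[2])/d[2]
def proj(s,p):
    R=cv2.Rodrigues(np.array(s['rvec'],float))[0]; c=R@np.array(p,float)+np.array(s['tvec'],float).ravel()
    r=c[:2]/c[2]; r=r*(1+s['k1']*(r@r)); K=s['mtx']; return np.array([K[0,0]*r[0]+K[0,2],K[1,1]*r[1]+K[1,2]])
E
python3 - <<'E'
from h import *
for n in('scene','top','wrist'): s=snap(n,n+'0.png'); print(n,ray(s,280,210))
o=get_obs(); print(o)
E
```

```text
scene (array([1.11459146, 0.58357484, 1.22057223]), array([-0.42971234, -0.45401866, -0.78059536]))
top (array([ 0.42699998, -0.07361643,  1.55817539]), array([ 0.07193943, -0.00299941, -0.99744805]))
wrist (array([0.1465235 , 0.60881801, 0.3722982 ]), array([ 0.23788214, -0.08957033, -0.96723158]))
{'time': 0.15, 'joint_pos': array([ 1.11479667e+00,  2.17559474e-01,  1.61461040e+00,  5.93288443e-06,
        1.31128906e+00, -1.12168657e-01]), 'dq': array([-0.00145567, -0.00142626, -0.0056459 ,  0.00035469,  0.00074415,
        0.00106147]), 'joint_torque': array([-1.38396113e-03, -3.97451806e+01, -3.04415345e+01, -2.44555285e-04,
        5.93464370e-03, -5.92977614e-06]), 'tcp_pos': array([0.21036852, 0.5878713 , 0.23825807]), 'ee_rot': array([[-8.26986195e-04, -9.41469558e-01,  3.37096999e-01],
       [-1.67306633e-03,  3.37097945e-01,  9.41468096e-01],
       [-9.99998258e-01,  2.14595480e-04, -1.85391636e-03]]), 'ft_force': array([ 1.30462983,  0.47720803, -0.11937904]), 'wrist_torque': array([-0.01900803,  0.00847178,  0.02258077]), 'gripper_width': 0.08568788036688524}
```

View pics/top0.png

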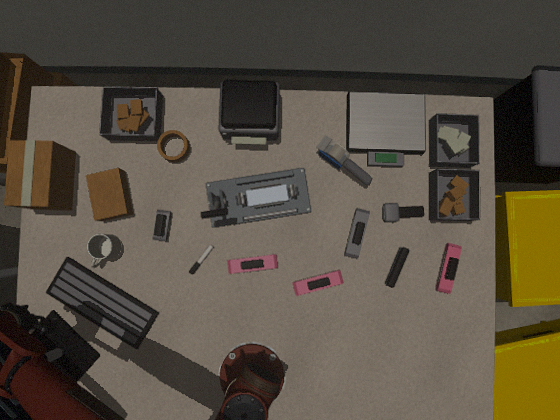

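View pics/scene0.png

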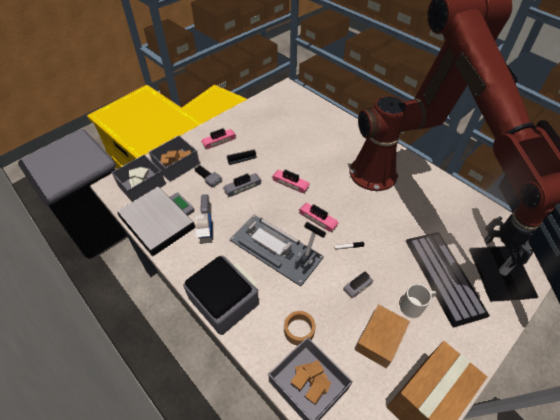

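The top view shows the dispenser at about (258,195), with its lever handle at (214,212). The long grey cassette is at (357,232) and the short one at (162,225). I'll zoom in on these.

Run:
```python
from h import *
s=load('top0.png'); im=s['pixels']
a=cv2.resize(im[160:235,190:325],None,fx=5.9,fy=5.9,interpolation=cv2.INTER_CUBIC); cv2.imwrite('pics/d0.png',cv2.convertScaleAbs(a,alpha=1.5))
a=cv2.resize(im[200:265,325:400],None,fx=8,fy=8,interpolation=cv2.INTER_CUBIC); cv2.imwrite('pics/c0.png',cv2.convertScaleAbs(a,alpha=1.5))
for u,v in[(357,232),(162,225),(258,195),(250,375)]: print(onz(s,u,v,.03))
```

```text
[ 0.47258783 -0.32834632  0.03      ]
[0.47845061 0.30238314 0.03      ]
[ 0.58401419 -0.00575485  0.03      ]
[0.00926472 0.00337848 0.03      ]
```

View pics/d0.png

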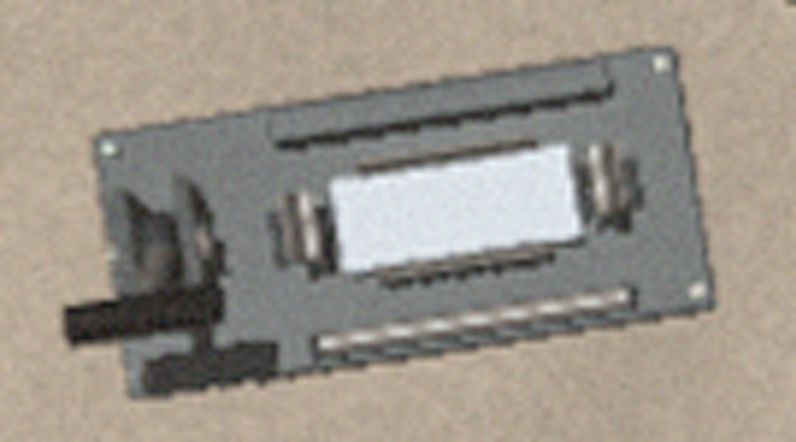

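View pics/c0.png

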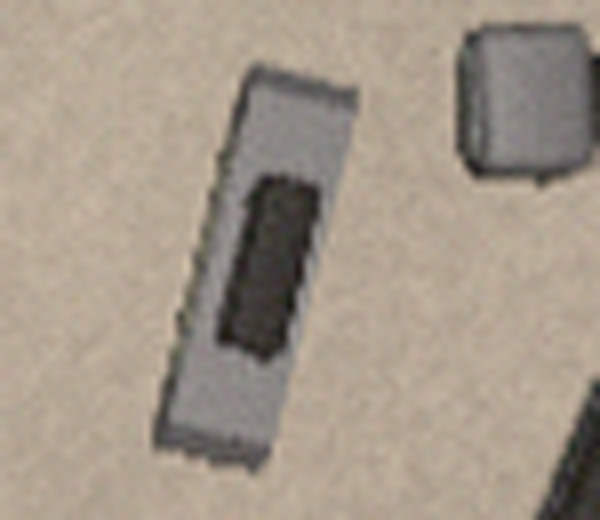

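Run:
```python
from h import *
s=load('top0.png'); 
def P(pts,f,x0,y0,z): return np.array([onz(s,(x+.5)/f-.5+x0,(y+.5)/f-.5+y0,z) for x,y in pts])
c=P([(98,135),(672,48),(712,308),(132,396)],5.9,190,160,.014)
b=P([(330,182),(570,145),(582,242),(342,273)],5.9,190,160,.030)
for q in(c,b):
    print(q.round(4).tolist(),q.mean(0)); e=(q[0]-q[1]+q[3]-q[2])/2; print(np.linalg.norm(e),np.linalg.norm(q[0]-q[3]),np.arctan2(e[1],e[0])-np.pi/2)
c=c.mean(0);
# rib top, at z .062
r=P([(258,177),(321,184),(275,358),(217,342)],8,325,200,.062); print(r.mean(0))
e=(r[1]+r[0]-r[2]-r[3])/2; print(np.linalg.norm(e),np.linalg.norm(r[0]-r[1]),np.arctan2(e[1],e[0]))
h=P([(64,310),(220,290),(220,320),(72,345)],5.9,190,160,.19); print(h.mean(0))
```

```text
[[0.6226, 0.1664, 0.014], [0.6797, -0.1519, 0.014], [0.5351, -0.1771, 0.014], [0.478, 0.142, 0.014]] [ 0.57886055 -0.00514312  0.014     ]
0.3237791980513179 0.1467017977986778 0.17738137761534278
[[0.5978, 0.0351, 0.03], [0.6217, -0.0961, 0.03], [0.5684, -0.104, 0.03], [0.5479, 0.027, 0.03]] [ 0.58395772 -0.03450868  0.03      ]
0.13300048598937247 0.05061645793417133 0.16768700476963594
[ 0.46950002 -0.32634591  0.062     ]
0.06922710120144834 0.025166557850099247 -0.2376112946082234
[0.51140477 0.11297573 0.19      ]
```

Emit:
jog_arm --increments "0 0 0 15 -20 20 -1;0 0 0.05 20 -42 15 -1;0 0 0.05 20 -42 10 -1;0 0 0 20 -45 5 -1;0 0 0 20 -45 5 -1;0 0 0 20 -45 0 -1;0 0 0 20 -45 0 -1;0 0 0 15 -45 0 -1;0 0 0 15 -45 0 -1;0 0 0 15 -45 0 -1;0 0 0 10 -45 0 -1;0 0 0 10 -45 0 -1" --grip_force 60

```text
time: 1.35
tcp_pos: [0.4094, 0.0653, 0.2908]
ee_rot: [[0.002, -0.974, 0.224], [-0.005, 0.224, 0.974], [-1.0, -0.004, -0.004]]
ft_force: [1.4, -0.6, 0.7]
gripper_width: 0.0857
```

Emit:
jog_arm --increments "0 0 0 5 -46 0 -1;0 0 0 5 -46 0 -1;0 0 0 5 -46 0 -1;0 0 0 5 -46 0 -1;0 0 0 5 -46 0 -1;0 0 0 5 -46 0 -1;0 0 0 5 -46 -5 -1;0 0 0 5 -40 -15 -1;0 0 0 5 -20 -15 -1;0 0 0 0 0 0 -1;0 0 0 0 0 0 -1"

```text
time: 2.45
tcp_pos: [0.451, -0.3388, 0.253]
ee_rot: [[0.005, -0.972, 0.235], [-0.005, 0.235, 0.972], [-1.0, -0.006, -0.003]]
ft_force: [0.5, -0.7, 0.5]
gripper_width: 0.0854
```

Run:
```python
from h import *
s=snap('wrist','w1.png'); o=get_obs(); print(o['tcp_pos'],o['joint_pos']); print(proj(s,(.4695,-.3263,.062)))
cv2.imwrite('pics/w1b.png',cv2.convertScaleAbs(s['pixels'],alpha=1.6))
```

```text
[ 0.45087454 -0.33842892  0.25284434] [-7.68314711e-01  7.16968714e-02  1.75086414e+00 -1.21132334e-04
  1.31222631e+00 -2.10244256e+00]
[301.85369164 205.48572038]
```

View pics/w1b.png

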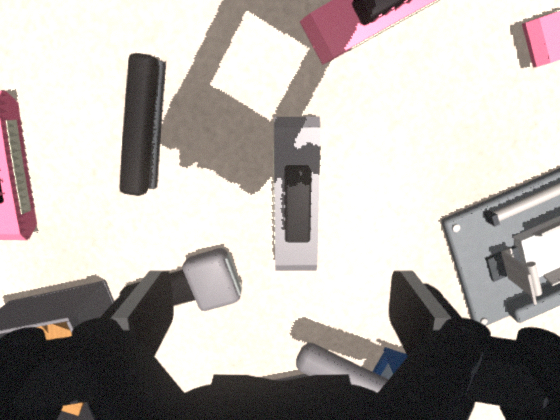

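Run:
```python
from h import *
s=load('w1.png'); im=s['pixels']
a=cv2.resize(im[105:285,255:345],None,fx=3.3,fy=3.3,interpolation=cv2.INTER_CUBIC); cv2.imwrite('pics/w1c.png',cv2.convertScaleAbs(a,alpha=2.5))
print(ray(s,280,210))
```

```text
(array([ 0.38431614, -0.32429209,  0.38678035]), array([ 0.25169068, -0.06636735, -0.96560595]))
```

View pics/w1c.png

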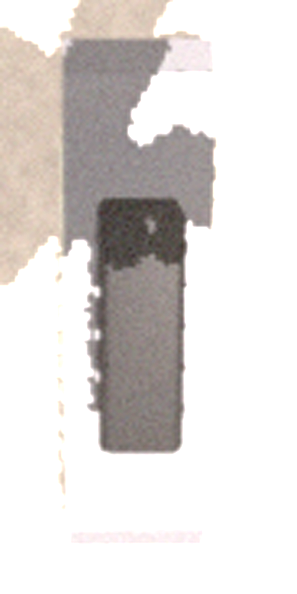

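Run:
```python
from h import *
s=load('w1.png'); f=3.3
def P(pts,z): return np.array([onz(s,(x+.5)/f-.5+255,(y+.5)/f-.5+105,z) for x,y in pts])
for y0 in (203,214):
  r=P([(105,y0),(182,y0),(182,452),(104,452)],.062); print(r.mean(0)); e=(r[3]+r[2]-r[0]-r[1])/2;print(np.linalg.norm(e),np.linalg.norm(r[0]-r[1]),np.arctan2(e[1],e[0]))
# body top face z=.032 edges  top chamfer edge y 70, bottom 533
b=P([(66,70),(213,70),(203,533),(66,533)],.032); print(b.mean(0),np.linalg.norm(b[0]-b[3]),np.linalg.norm(b[0]-b[1]))
```

```text
[ 0.46820084 -0.32952225  0.062     ]
0.07076415096849041 0.020633443197738695 -0.22706793560814578
[ 0.46964776 -0.32985491  0.062     ]
0.06779481012974897 0.020679911701334402 -0.22711534576442713
[ 0.47015275 -0.33059019  0.032     ] 0.142706145477693 0.0419517046296774
```

Emit:
jog_arm --increments "0.005 0.005 0.005 9 5 -30 0;0 0 0 9 4 -40 0;0 0 0 0 0 -40 0;0 0 0 0 0 -30 0;0 0 0 0 0 -10 0;0 0 0 0 0 0 0;0 0 0 0 0 0 0"

```text
time: 3.2
tcp_pos: [0.4741, -0.323, 0.1093]
ee_rot: [[0.012, -0.975, 0.22], [-0.009, 0.22, 0.976], [-1.0, -0.014, -0.006]]
ft_force: [0.5, -0.5, 0.6]
gripper_width: 0.0425
```

Run:
```python
from h import *
s=snap('wrist','w2.png'); o=get_obs(); print(o['tcp_pos'],o['ee_rot'])
cv2.imwrite('pics/w2b.png',cv2.convertScaleAbs(s['pixels'],alpha=1.6))
```

```text
[ 0.47441644 -0.32335372  0.10975216] [[ 0.01283697 -0.97542803  0.219944  ]
 [-0.00922301  0.21983726  0.97549296]
 [-0.99987507 -0.01455092 -0.00617434]]
```

View pics/w2b.png

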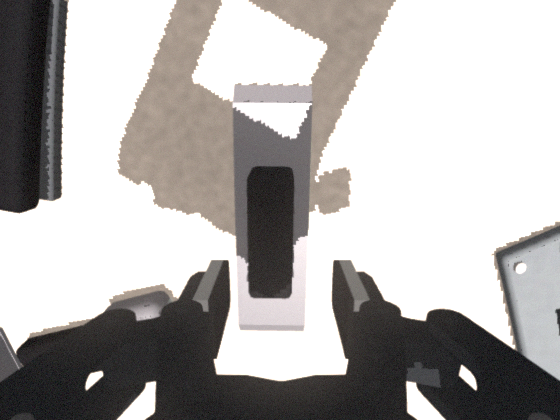

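Emit:
jog_arm --increments "0.009 0.013 -0.008 -5 -6 0 0;0 0 0 0 0 -20 0;0 0 0 0 0 -20 0;0 0 0 0 0 0 0;0 0 0 0 0 0 0"

```text
time: 3.75
tcp_pos: [0.4744, -0.3369, 0.0799]
ee_rot: [[0.012, -0.973, 0.23], [-0.013, 0.229, 0.973], [-1.0, -0.014, -0.01]]
ft_force: [-0.6, 0.1, -0.4]
gripper_width: 0.0428
```

Emit:
jog_arm --increments "0 0 0 0 0 0 0"

```text
time: 3.85
tcp_pos: [0.4749, -0.3378, 0.0814]
ee_rot: [[0.013, -0.973, 0.23], [-0.014, 0.23, 0.973], [-1.0, -0.016, -0.011]]
ft_force: [0.4, -0.0, 0.4]
gripper_width: 0.0425
```

Emit:
jog_arm --increments "0.006 0.006 0 -3 4 0 0;0 0 0 0 0 0 0"

```text
time: 4.05
tcp_pos: [0.4728, -0.3348, 0.0838]
ee_rot: [[0.009, -0.973, 0.23], [-0.01, 0.23, 0.973], [-1.0, -0.011, -0.008]]
ft_force: [-0.4, 0.2, 0.7]
gripper_width: 0.0423
```

Emit:
jog_arm --increments "0.007 0.007 0 -3 5 -2 0;0.003 0.003 0 -1 1 -10 0"

```text
time: 4.25
tcp_pos: [0.4701, -0.3297, 0.074]
ee_rot: [[0.002, -0.973, 0.23], [-0.003, 0.23, 0.973], [-1.0, -0.003, -0.002]]
ft_force: [0.3, -0.5, 0.1]
gripper_width: 0.0427
```

Emit:
jog_arm --increments "0.003 0.003 0 -1 0 -10 0;0.002 0.002 0 -1 0 -10 0"

```text
time: 4.45
tcp_pos: [0.4679, -0.3292, 0.0524]
ee_rot: [[-0.003, -0.973, 0.23], [0.003, 0.23, 0.973], [-1.0, 0.004, 0.002]]
ft_force: [0.8, 0.4, -0.3]
gripper_width: 0.0428
```

Emit:
jog_arm --increments "0 0 0 1 0 -7 0;0 0 0 0 0 0 0"

```text
time: 4.65
tcp_pos: [0.4669, -0.3276, 0.0414]
ee_rot: [[-0.008, -0.973, 0.23], [0.007, 0.23, 0.973], [-1.0, 0.009, 0.005]]
ft_force: [0.1, 0.0, -0.7]
gripper_width: 0.0427
```

Emit:
jog_arm --increments "-0.007 -0.008 0 2 -1 2 0;-0.001 -0.001 0 0 0 1 0"

```text
time: 4.85
tcp_pos: [0.4686, -0.3283, 0.0434]
ee_rot: [[0.0, -0.973, 0.23], [-0.001, 0.23, 0.973], [-1.0, -0.001, -0.0]]
ft_force: [-0.8, 0.2, 1.4]
gripper_width: 0.0428
```

Emit:
jog_arm --increments "0 0 0 0 0 0 0.5;0 0 0 0 0 0 1;0 0 0 0 0 0 1;0 0 0 0 0 0 1;0 0 0 0 0 0 1" --grip_force 100

```text
time: 5.35
tcp_pos: [0.469, -0.3286, 0.0444]
ee_rot: [[0.002, -0.973, 0.23], [-0.002, 0.23, 0.973], [-1.0, -0.002, -0.001]]
ft_force: [-0.4, 0.1, -1.9]
gripper_width: 0.0223
```

Emit:
jog_arm --increments "0 0 0 0 0 20 1;0 0 0 0 0 30 1;0 0 0 0 0 40 1;0 0 -0.1 0 0 40 1;0 0 -0.13 10 15 20 1;0 0 -0.13 12 30 0 1;0 0 -0.13 12 30 0 1;0 0 -0.13 12 30 0 1;0 0 -0.13 12 30 0 1;0 0 -0.13 12 30 0 1;0 0 0 0 0 0 1;0 0 0 0 0 0 1"

```text
time: 6.55
tcp_pos: [0.535, -0.1544, 0.1953]
ee_rot: [[0.003, -0.408, 0.913], [0.007, 0.913, 0.408], [-1.0, 0.005, 0.006]]
ft_force: [-0.2, 0.2, -2.7]
gripper_width: 0.0223
```

Run:
```python
from h import *
s=snap('wrist','w3.png'); o=get_obs(); print(o['tcp_pos'],o['ee_rot'],o['ft_force'])
cv2.imwrite('pics/w3b.png',cv2.convertScaleAbs(s['pixels'],alpha=1.6))
s=snap('top','t3.png')
cv2.imwrite('pics/t3b.png',cv2.convertScaleAbs(cv2.resize(s['pixels'][130:290,180:400],None,fx=3.6,fy=3.6),alpha=1.6))
```

```text
[ 0.53488511 -0.15434175  0.19515719] [[ 0.00302788 -0.40671684  0.91354926]
 [ 0.00812957  0.91353327  0.40668277]
 [-0.99996237  0.00619538  0.0060725 ]] [-1.3775764  -0.1255669  -2.45988806]
```

View pics/w3b.png

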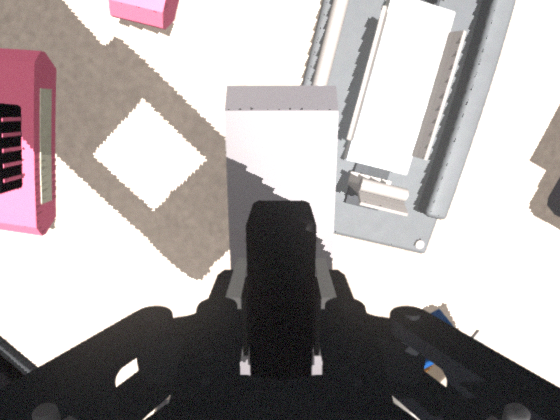

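View pics/t3b.png

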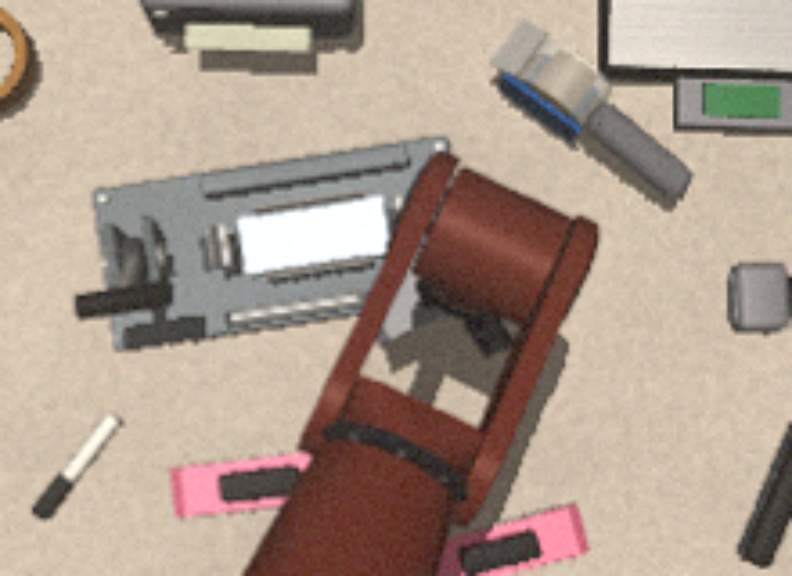

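Run:
```python
from h import *
s=load('w3.png'); im=s['pixels']; g=im.min(2)
a=cv2.resize(im[0:260,300:520],None,fx=2.3,fy=2.3,interpolation=cv2.INTER_CUBIC); cv2.imwrite('pics/w3c.png',a)
m=((g>150)).astype(np.uint8); m[:, :340]=0; m[200:]=0
cs=cv2.findContours(m,cv2.RETR_EXTERNAL,cv2.CHAIN_APPROX_NONE)[0]
for c in cs:
    if cv2.contourArea(c)>1500: print(cv2.contourArea(c),cv2.approxPolyDP(c,4,True).reshape(-1,2).tolist())
```

```text
12822.0 [[559, 0], [516, 0], [453, 199], [530, 199], [544, 170], [528, 159], [559, 103]]
10555.0 [[390, 0], [346, 159], [406, 174], [455, 13], [419, 0]]
```

View pics/w3c.png

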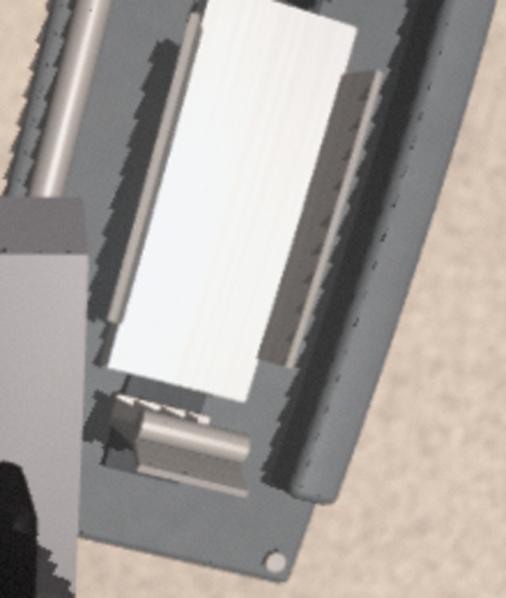

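Run:
```python
from h import *
s=load('w3.png'); print(ray(s,280,210)[0])
p=np.array([onz(s,u,v,.03) for u,v in [(346,159),(406,174),(455,13),(390,0)]]); print(p.round(4))
e=p[2]-p[1]; print(np.arctan2(e[1],e[0])-np.pi/2, np.linalg.norm(e)); print(np.linalg.norm(p[0]-p[1]))
# plate corner at z .014, hole
f=2.3
q=onz(s,(287+.5)/f-.5+300,(580+.5)/f-.5,.014); print('corner',q)
th=.174; R=np.array([[np.cos(th),-np.sin(th)],[np.sin(th),np.cos(th)]])
print('bay from corner', q[:2]-R@[.075,-.165]+R@[0,-.03], 'label mid-y', (p[1]+p[2])/2)
# bay from right-edge
print('bay from edge', (p[1]+p[2])[:2]/2-R@[.024,0])
# cassette body top edges when held: z = tcp-.044+.032 
z=.1952-.0435+.032
for v in(110,200): 
  print(onz(s,226 if v==110 else 229,v,z),onz(s,337 if v==110 else 335.5,v,z))
```

```text
[ 0.50656203 -0.09584766  0.32984255]
[[ 0.5708 -0.1048  0.03  ]
 [ 0.6221 -0.0952  0.03  ]
 [ 0.5988  0.0334  0.03  ]
 [ 0.5484  0.0186  0.03  ]]
0.1791250004581295 0.13064517406617246
0.05224373633457423
corner [ 0.68004066 -0.15174128  0.014     ]
bay from corner [ 0.5828015 -0.031764 ] label mid-y [ 0.61048651 -0.030906    0.03      ]
bay from edge [ 0.58684891 -0.03506096]
[ 0.48727599 -0.10209166  0.1837    ] [ 0.52630889 -0.08468448  0.1837    ]
[ 0.50175573 -0.13453969  0.1837    ] [ 0.54138178 -0.11694071  0.1837    ]
```

Emit:
jog_arm --increments "0.003 -0.002 -0.08 12 30 -5 1;0.003 0 -0.08 12 30 -5 1;0 0 -0.07 10 30 -5 1;0 0 0 8 18 -5 1;0 0 0 0 0 0 1;0 0 0 0 0 0 1"

```text
time: 7.25
tcp_pos: [0.5767, -0.0525, 0.1741]
ee_rot: [[0.007, -0.169, 0.986], [0.009, 0.986, 0.169], [-1.0, 0.007, 0.008]]
ft_force: [-0.2, -0.9, -2.1]
gripper_width: 0.0225
```

Emit:
jog_arm --increments "-0.006 0.005 0.005 5 14 -10 1;-0.003 0.002 0.002 2 5 -15 1;0 0 0 0 0 -8 1;0 0 0 0 0 0 1"

```text
time: 7.65
tcp_pos: [0.5834, -0.0358, 0.1384]
ee_rot: [[-0.001, -0.173, 0.985], [-0.002, 0.985, 0.173], [-1.0, -0.002, -0.002]]
ft_force: [-0.0, -0.6, -3.1]
gripper_width: 0.0221
```

Run:
```python
from h import *
s=snap('wrist','w4.png'); o=get_obs(); print(o['tcp_pos'],o['ee_rot'],o['ft_force'],o['joint_pos'])
cv2.imwrite('pics/w4b.png',cv2.convertScaleAbs(s['pixels'],alpha=1.6))
s=snap('scene','s4.png')
cv2.imwrite('pics/s4b.png',cv2.convertScaleAbs(cv2.resize(s['pixels'][150:310,180:380],None,fx=3.7,fy=3.7),alpha=1.6))
```

```text
[ 0.5834772  -0.03589213  0.13874343] [[-0.00116272 -0.17290516  0.98493779]
 [-0.00226242  0.98493639  0.17290224]
 [-0.99999676 -0.00202731 -0.00153639]] [-0.7997511   0.63531003 -3.31056067] [-0.18022539  0.23786857  1.7892333  -0.00271066  1.11523057 -0.35280918]
```

View pics/w4b.png

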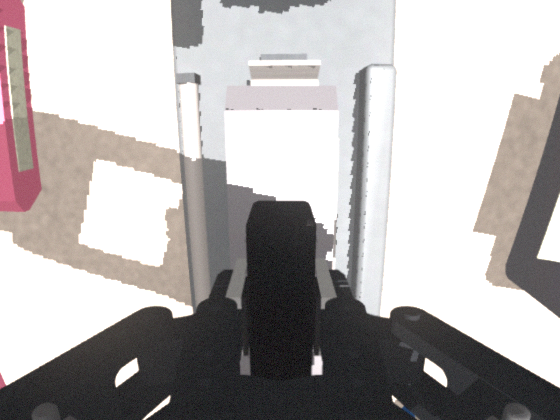

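View pics/s4b.png

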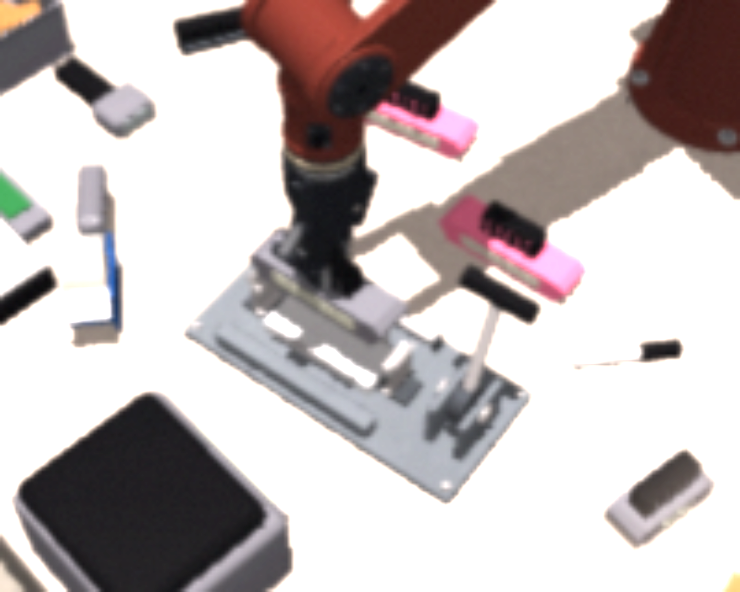

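Run:
```python
from h import *
s=load('w4.png'); im=s['pixels']
cv2.imwrite('pics/w4c.png',cv2.resize(im[30:130,170:400],None,fx=3.4,fy=3.4,interpolation=cv2.INTER_CUBIC))
a=onz(s,249.5,62,.078);b=onz(s,320.5,62,.078);print(a,b,(a+b)/2,np.linalg.norm(a-b))
th=.176; R=np.array([[np.cos(th),-np.sin(th)],[np.sin(th),np.cos(th)]])
print(R.T@((a+b)[:2]/2-[.5845,-.034]))
z=.1387-.0435+.032
a=onz(s,226,109,z);b=onz(s,337.5,109,z);print((a+b)/2,np.linalg.norm(a-b),R.T@((a+b)[:2]/2-[.5845,-.034]))
```

```text
[0.55139138 0.05055928 0.078     ] [0.58628977 0.0566994  0.078     ] [0.56884058 0.05362934 0.078     ] 0.03543443457616612
[-7.42528027e-05  8.90174878e-02]
[0.57123223 0.03025497 0.1272    ] 0.04263642735720396 [-0.00181223  0.06558544]
```

View pics/w4c.png

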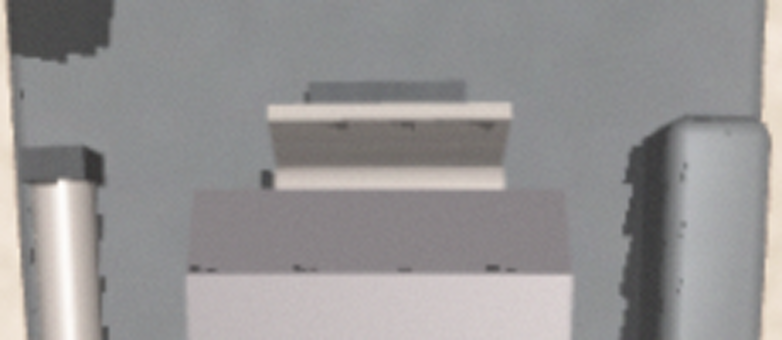

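Emit:
jog_arm --increments "-0.001 0.001 0.003 1 4 -10 1;0 0 0 0 0 -8 1;0 0 0 0 0 -6 1"

```text
time: 8.05
tcp_pos: [0.5868, -0.0326, 0.1162]
ee_rot: [[0.004, -0.175, 0.985], [-0.005, 0.985, 0.175], [-1.0, -0.005, 0.003]]
ft_force: [0.2, -0.1, -2.2]
gripper_width: 0.0225
```

Emit:
jog_arm --increments "0.004 0.004 0.001 -3 1 -6 1;0.001 0.001 0 -1 0 -5 1"

```text
time: 8.25
tcp_pos: [0.5823, -0.0314, 0.1038]
ee_rot: [[-0.002, -0.177, 0.984], [0.001, 0.984, 0.177], [-1.0, 0.001, -0.002]]
ft_force: [-0.2, 0.2, -3.0]
gripper_width: 0.0226
```

Emit:
jog_arm --increments "0 -0.001 0 2 0 -4 1;0 0 0 0 0 -5 1"

```text
time: 8.45
tcp_pos: [0.5852, -0.032, 0.0953]
ee_rot: [[0.001, -0.177, 0.984], [-0.0, 0.984, 0.177], [-1.0, -0.0, 0.0]]
ft_force: [-0.4, -0.5, 5.0]
gripper_width: 0.0221
```

Contact at the expected height; pressing on.

Emit:
jog_arm --increments "0 0 0 0 0 -6 1;0 0 0 0 0 -7 1"

```text
time: 8.65
tcp_pos: [0.5881, -0.0326, 0.0848]
ee_rot: [[0.007, -0.177, 0.984], [-0.001, 0.984, 0.177], [-1.0, -0.003, 0.006]]
ft_force: [0.7, 0.7, 0.7]
gripper_width: 0.0224
```

Emit:
jog_arm --increments "0 0 0 0 0 -7 1;0 0 0 0 0 -7 1"

```text
time: 8.85
tcp_pos: [0.5887, -0.0321, 0.0739]
ee_rot: [[0.005, -0.177, 0.984], [-0.0, 0.984, 0.177], [-1.0, -0.001, 0.005]]
ft_force: [-21.5, 3.4, 56.8]
gripper_width: 0.0223
```

Emit:
jog_arm --increments "0.001 0.005 0 -3 0 1 1;0 0 0 -1 0 0 1"

```text
time: 9.05
tcp_pos: [0.585, -0.0317, 0.0745]
ee_rot: [[0.001, -0.177, 0.984], [0.001, 0.984, 0.177], [-1.0, 0.001, 0.001]]
ft_force: [-0.6, -0.8, -2.1]
gripper_width: 0.0222
```

Emit:
jog_arm --increments "0 0 0 0 0 -2 1"

```text
time: 9.15
tcp_pos: [0.5848, -0.0317, 0.0741]
ee_rot: [[-0.001, -0.177, 0.984], [0.002, 0.984, 0.177], [-1.0, 0.002, -0.0]]
ft_force: [-8.9, 2.1, 23.8]
gripper_width: 0.0221
```

Run:
```python
from h import *
s=snap('wrist','w5.png'); o=get_obs(); print(o['tcp_pos'],o['ee_rot'],o['ft_force'])
cv2.imwrite('pics/w5b.png',s['pixels'])
```

```text
[ 0.5848458  -0.0316787   0.07416742] [[-9.02944645e-04 -1.76914036e-01  9.84225893e-01]
 [ 1.58808727e-03  9.84224800e-01  1.76915296e-01]
 [-9.99998331e-01  1.72278133e-03 -6.07745584e-04]] [-5.42130725  0.86449412 12.42126487]
```

View pics/w5b.png

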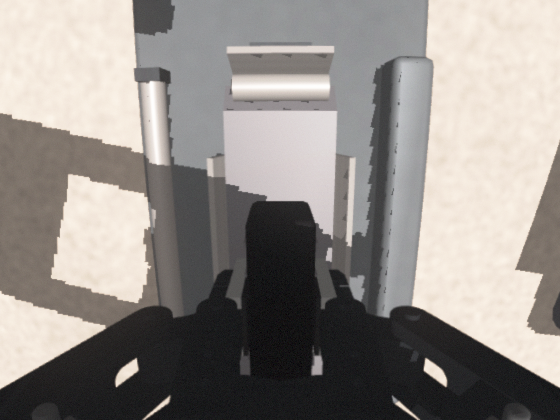

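Emit:
jog_arm --increments "0 0 0 0 0 1 0.3;0 0 0 0 0 0 0;0 0 0 0 0 0 0;0 0 0 0 0 15 0;0 0 0 0 0 25 0;0 0 0 0 0 40 0;0 0 0 0 0 40 0;0 0 0 0 0 30 0;0 0 0 -20 0 20 0;0 0 0 -30 0 0 0;0 0 0 -30 0 0 0;0 0 0 0 0 0 0"

```text
time: 10.4
tcp_pos: [0.5008, -0.0319, 0.2566]
ee_rot: [[0.002, -0.177, 0.984], [0.0, 0.984, 0.177], [-1.0, -0.0, 0.002]]
ft_force: [-0.5, 0.4, 0.0]
gripper_width: 0.0429
```

Run:
```python
from h import *
s=snap('wrist','w6.png'); o=get_obs(); print(o['tcp_pos'],o['ee_rot'],o['ft_force'],o['joint_pos'])
s=snap('scene','s6.png')
cv2.imwrite('pics/s6b.png',cv2.convertScaleAbs(cv2.resize(s['pixels'][150:310,180:380],None,fx=3.7,fy=3.7),alpha=1.2))
```

```text
[ 0.50251647 -0.03211234  0.2570146 ] [[ 4.79152236e-03 -1.76520754e-01  9.84285256e-01]
 [-2.33493832e-04  9.84296331e-01  1.76523877e-01]
 [-9.99988493e-01 -1.07564264e-03  4.67506137e-03]] [ 0.50197916 -0.0753932   0.20227541] [-2.03723809e-01 -6.40219162e-02  1.87909152e+00  7.64318355e-04
  1.32178343e+00 -3.81363606e-01]
```

View pics/w6.png

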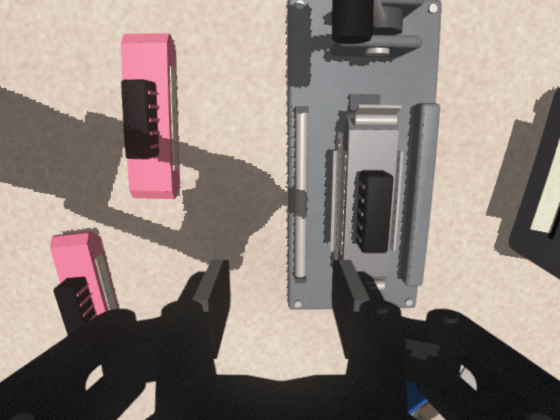

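View pics/s6b.png

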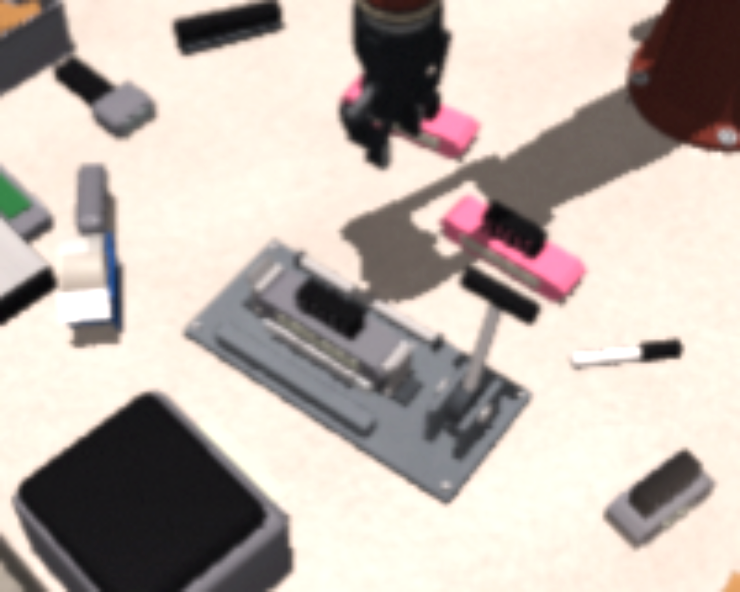

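Run:
```python
from h import *
s=load('w6.png'); im=s['pixels']
cv2.imwrite('pics/w6c.png',cv2.resize(im[85:310,300:450],None,fx=2.6,fy=2.6,interpolation=cv2.INTER_CUBIC))
print(proj(s,(.5845,-.034,.092)))
th=.177;R=np.array([[np.cos(th),-np.sin(th)],[np.sin(th),np.cos(th)]])
c=np.array([.579,-.0045])
for n,p in dict(pivot=(0,.13,.06),grip0=(-.0446,.13,.182),gripstop=(.0565,.13,.177)).items():
  w=np.r_[c+R@p[:2],p[2]]; print(n,w,proj(s,w))
s=load('scene0.png')
for n,p in dict(grip0=(-.0446,.13,.182)).items():
  w=np.r_[c+R@p[:2],p[2]]; print(n,w,proj(s,w))
s=load('top0.png');print(proj(s,w))
```

```text
[378.2504861  214.13848342]
pivot [0.55610996 0.12346893 0.06      ] [378.6863145   20.36483064]
grip0 [0.51220677 0.11561588 0.182     ] [353.99913355 -37.13414432]
gripstop [0.61172722 0.13341729 0.177     ] [527.95294111 -19.98262013]
grip0 [0.51220677 0.11561588 0.182     ] [314.92330149 228.46110424]
[213.45645483 213.06636805]
```

View pics/w6c.png

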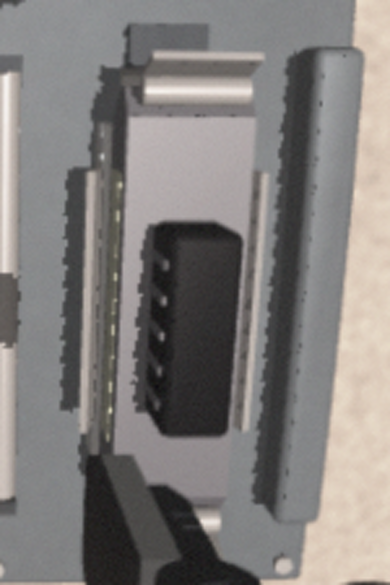

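Emit:
jog_arm --increments "0 0 0 -15 30 0 1;0 0 0 -15 40 0 1;0 0 0 -15 40 0 1;0 0 0 -10 25 0 1;0 0 0 0 0 0 1;0 0 0 0 0 0 1" --grip_force 40

```text
time: 11.1
tcp_pos: [0.4526, 0.1064, 0.2591]
ee_rot: [[0.011, -0.174, 0.985], [-0.0, 0.985, 0.174], [-1.0, -0.002, 0.011]]
ft_force: [-0.3, -0.3, 0.9]
gripper_width: -0.0002
```

Emit:
jog_arm --increments "0 0.011 0.002 -6 -2 -20 1;0 0 0 -1 0 -30 1;0 0 0 -1 0 -20 1;0 0 0 0 0 -5 1;0 0 0 0 0 0 1"

```text
time: 11.6
tcp_pos: [0.4452, 0.0997, 0.1779]
ee_rot: [[-0.003, -0.17, 0.985], [-0.002, 0.985, 0.17], [-1.0, -0.002, -0.003]]
ft_force: [0.1, -0.4, 0.7]
gripper_width: 0.0003
```

Run:
```python
from h import *
s=snap('scene','s7.png'); print(get_obs()['tcp_pos'])
cv2.imwrite('pics/s7b.png',cv2.convertScaleAbs(cv2.resize(s['pixels'][150:310,230:430],None,fx=3.7,fy=3.7),alpha=1.2))
s=snap('wrist','w7.png')
```

```text
[0.44528345 0.09970411 0.17825371]
```

View pics/s7b.png

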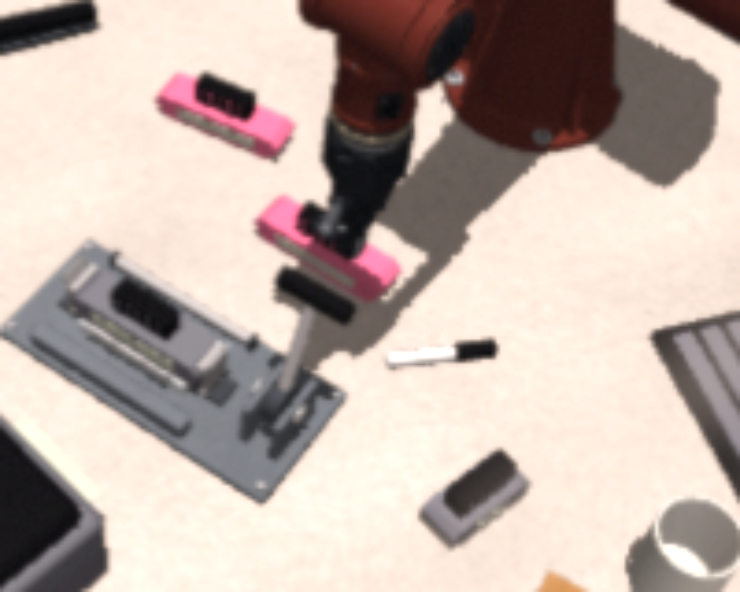

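View pics/w7.png

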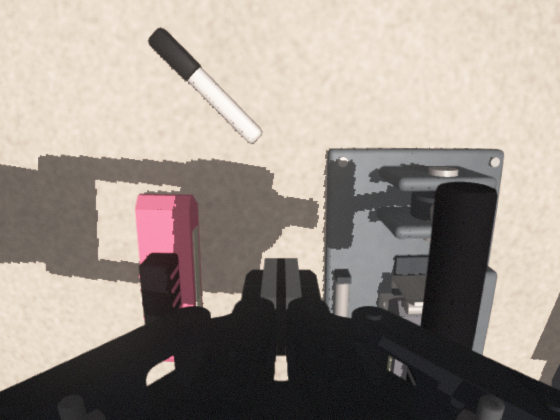

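Emit:
jog_arm --increments "0 0 0.006 20 4 0 1;0 0 0 20 4 0 1;0 0 0 15 3 0 1"

```text
time: 12.0
tcp_pos: [0.502, 0.1102, 0.1825]
ee_rot: [[-0.001, -0.176, 0.984], [-0.003, 0.984, 0.176], [-1.0, -0.002, -0.001]]
ft_force: [-5.4, -1.1, 4.2]
gripper_width: -0.0001
```

Emit:
jog_arm --increments "0 0 0 18 3 -5 1;0 0 0 18 3 0 1;0 0 0 15 3 -1 1"

```text
time: 12.3
tcp_pos: [0.552, 0.1188, 0.18]
ee_rot: [[-0.01, -0.176, 0.984], [-0.004, 0.984, 0.176], [-1.0, -0.002, -0.011]]
ft_force: [-5.8, -0.8, 2.2]
gripper_width: -0.0001
```

Emit:
jog_arm --increments "0.003 -0.009 0 15 3 -4 1;0 0 0 12 2 -2 1"

```text
time: 12.5
tcp_pos: [0.5772, 0.1234, 0.1752]
ee_rot: [[-0.011, -0.176, 0.984], [-0.002, 0.984, 0.176], [-1.0, -0.0, -0.011]]
ft_force: [-7.8, -0.2, -2.1]
gripper_width: 0.0001
```

Emit:
jog_arm --increments "0 -0.008 0 8 1 -1 1;0 0 0 4 1 0 1"

```text
time: 12.7
tcp_pos: [0.5849, 0.1249, 0.1729]
ee_rot: [[-0.018, -0.176, 0.984], [-0.004, 0.984, 0.176], [-1.0, -0.001, -0.018]]
ft_force: [-5.7, -2.6, 0.6]
gripper_width: 0.0001
```

Emit:
jog_arm --increments "0 -0.005 0 5 1 -1 1"

```text
time: 12.8
tcp_pos: [0.5878, 0.1254, 0.1717]
ee_rot: [[-0.02, -0.176, 0.984], [-0.005, 0.984, 0.176], [-1.0, -0.002, -0.02]]
ft_force: [-6.2, -0.1, 2.3]
gripper_width: -0.0003
```

Run:
```python
from h import *
s=snap('wrist','w8.png'); o=get_obs();print(o['tcp_pos'],o['ft_force'])
```

```text
[0.5882307  0.12543769 0.17159542] [-5.9187263  -1.50277077  1.65580559]
```

View pics/w8.png

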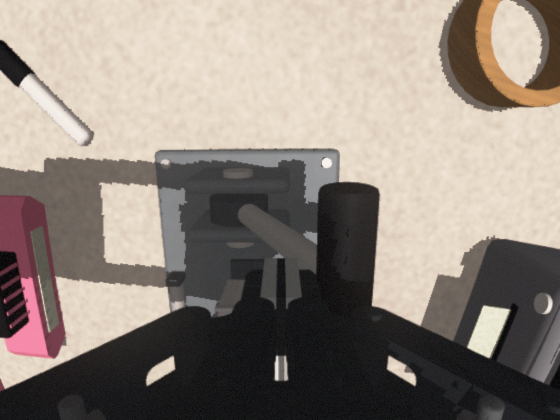

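Emit:
jog_arm --increments "0 -0.01 0 7 1 2 1;0 0 0 5 1 1 1"

```text
time: 13.05
tcp_pos: [0.5887, 0.1255, 0.1716]
ee_rot: [[-0.041, -0.177, 0.983], [-0.01, 0.984, 0.176], [-0.999, -0.003, -0.043]]
ft_force: [-10.7, -2.9, 5.4]
gripper_width: 0.0002
```

Emit:
jog_arm --increments "0 -0.005 0 6 1 1 1;0 0 0 5 1 1 1"

```text
time: 13.25
tcp_pos: [0.5885, 0.1255, 0.1721]
ee_rot: [[-0.068, -0.177, 0.982], [-0.015, 0.984, 0.176], [-0.998, -0.003, -0.069]]
ft_force: [-10.7, -2.7, 2.3]
gripper_width: 0.0002
```

Run:
```python
from h import *
s=snap('wrist','w9.png'); o=get_obs();print(o['tcp_pos'],o['ft_force'])
th=.177;R=np.array([[np.cos(th),-np.sin(th)],[np.sin(th),np.cos(th)]]); c=np.array([.579,-.0045])
for a in (.70,.74,.8):
  l=a-.35
  for yy in (.130,.168):
    p=np.r_[c+R@[.13*np.sin(l),yy],.06+.13*np.cos(l)]; print(a,yy,p.round(4),proj(s,p).round(1))
t=snap('scene','s9.png')
cv2.imwrite('pics/s9b.png',cv2.convertScaleAbs(cv2.resize(t['pixels'][150:310,230:430],None,fx=3.7,fy=3.7),alpha=1.2))
for a in (.70,.74,.8):
  l=a-.35
  for yy in (.092,.168):
    p=np.r_[c+R@[.13*np.sin(l),yy],.06+.13*np.cos(l)]; print('scene crop',a,yy,(proj(t,p)-[230,150])*3.7)
```

```text
[0.58853336 0.1254698  0.17207067] [-13.39459117  -3.05328099   4.7208561 ]
0.7 0.13 [0.6    0.1313 0.1821] [314.7 287.1]
0.7 0.168 [0.5933 0.1687 0.1821] [317.7 185.5]
0.74 0.13 [0.6048 0.1322 0.1802] [327.7 285.2]
0.74 0.168 [0.5981 0.1696 0.1802] [331.7 184.7]
0.8 0.13 [0.6118 0.1334 0.1771] [346.  281.9]
0.8 0.168 [0.6051 0.1708 0.1771] [351.4 183.3]
scene crop 0.7 0.092 [221.56672223 335.48986811]
scene crop 0.7 0.168 [293.83105429 379.56288013]
scene crop 0.74 0.092 [218.27719162 340.39422007]
scene crop 0.74 0.168 [290.52008211 384.61116097]
scene crop 0.8 0.092 [213.42775798 347.87707577]
scene crop 0.8 0.168 [285.61876915 392.29984203]
```

View pics/w9.png

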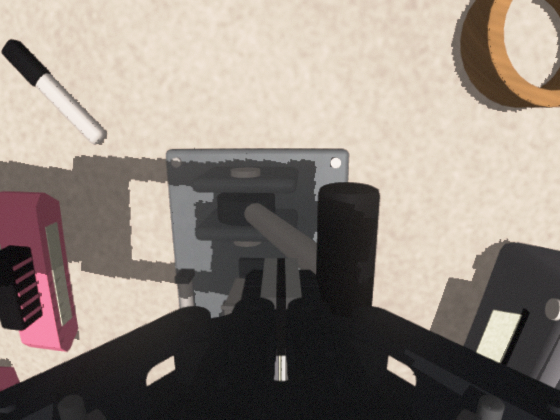

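View pics/s9b.png

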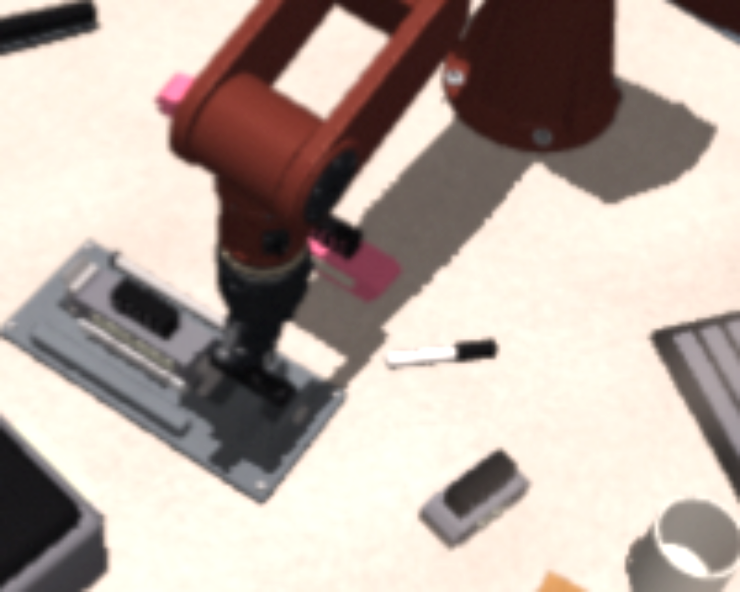

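Emit:
jog_arm --increments "0 -0.03 0 -15 -3 4 1;0 -0.03 0 -25 -5 3 1;0 -0.01 0 -30 -5 0 1;0 0 0 -30 -5 0 1;0 0 0 -30 -5 0 1;0 0 0 -25 -4 0 1;0 0 0 -10 -2 0 1;0 0 0 0 0 10 1;0 0 0 0 0 30 1;0 0 0 -10 0 40 1;0 0 0 0 0 40 1;0 0 0 0 0 0 1"

```text
time: 14.55
tcp_pos: [0.4141, 0.0948, 0.3162]
ee_rot: [[0.017, -0.174, 0.985], [-0.014, 0.985, 0.174], [-1.0, -0.017, 0.015]]
ft_force: [-0.2, -0.3, 0.8]
gripper_width: 0.0
```

Emit:
jog_arm --increments "0 0 0 -10 30 0 1;0 0 0 -20 40 0 1;0 0 0 -20 45 0 1;0 0 0 -20 45 0 1;0 0 0 -20 45 0 1;0 0 0 0 30 0 1;0 0 0 0 0 0 1;0 0 0 0 0 0 1"

```text
time: 15.35
tcp_pos: [0.332, 0.3414, 0.3286]
ee_rot: [[0.041, -0.168, 0.985], [-0.004, 0.986, 0.168], [-0.999, -0.011, 0.04]]
ft_force: [0.4, -0.0, 0.1]
gripper_width: -0.0003
```

Run:
```python
from h import *
s=snap('top','t10.png'); o=get_obs();print(o['time'],o['tcp_pos'],o['ft_force'])
cv2.imwrite('pics/t10b.png',cv2.convertScaleAbs(cv2.resize(s['pixels'][130:290,180:400],None,fx=3.6,fy=3.6,interpolation=cv2.INTER_CUBIC),alpha=1.6))
s=snap('scene','s10.png')
cv2.imwrite('pics/s10b.png',cv2.convertScaleAbs(cv2.resize(s['pixels'][150:310,180:380],None,fx=3.7,fy=3.7),alpha=1.2))
a=load('top0.png')['pixels'];b=load('t10.png')['pixels']
```

```text
15.4 [0.33218968 0.34118584 0.32858259] [ 0.50830559 -0.10016198 -0.67781601]
```

View pics/t10b.png

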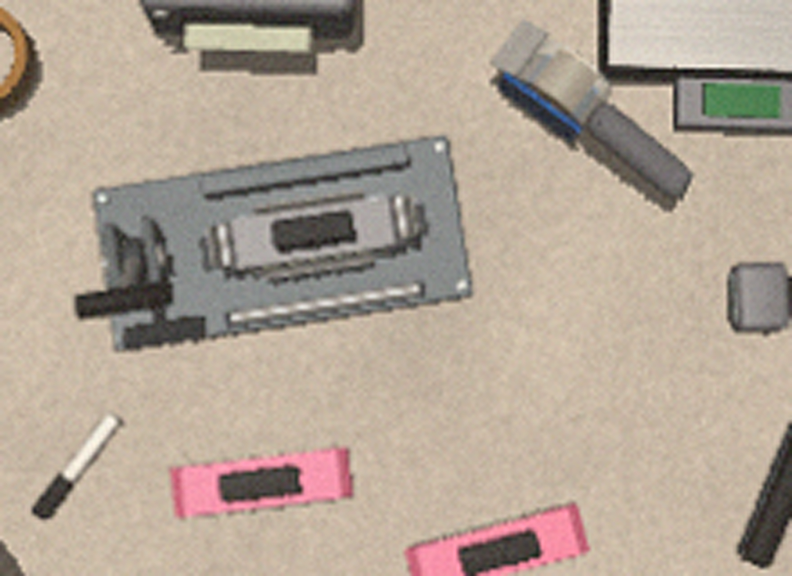

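View pics/s10b.png

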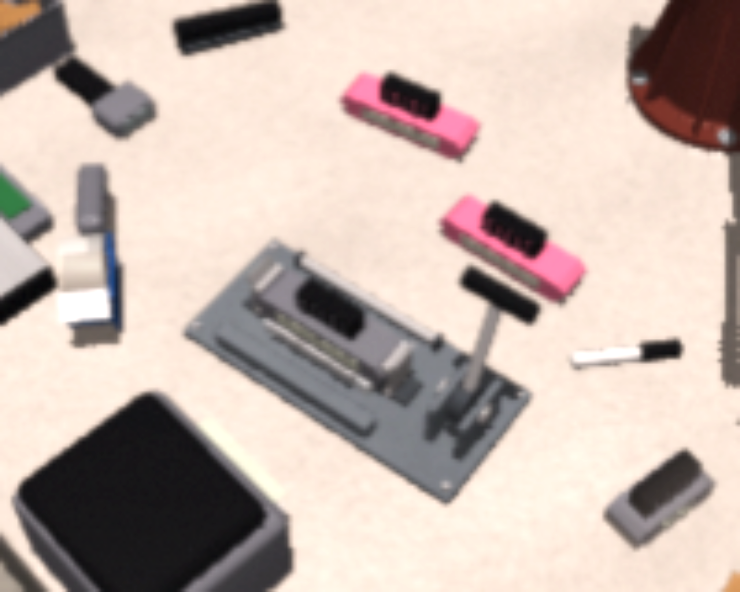

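Run:
```python
from h import *
t=load('t10.png'); print(onz(t,(313.5)/3.6-.5+180,(230.5)/3.6-.5+130,.092), 'expect', .5845,-.034)
from rig import close_job
print(close_job())
```

```text
[ 0.58293629 -0.0350331   0.092     ] expect 0.5845 -0.034
the job is handed in; nothing more can be done
None
```

I loaded the long cassette into the dispenser, swung the feed lever to its stop and let it spring back, then handed the job in at about 15.4 s. No verdict was reported, so everything below comes from my own checks.

**Cassette:** I gripped it by the rib and pressed it down between the clips. They first resisted at the expected height. At the floor the wrist force reached about 57 N (limit 120 N), with a 4 mm sideways error that I then eased out. In the last top view the rib is about 2 mm from my estimate of the bay centre, within the 8 mm allowed. Both clip beads lie over the end chamfers and the cassette is parallel to the bay.

**Lever:** I pushed it with the closed fingers until it stopped moving, with 11–13 N on the tool. In the wrist camera the handle was where a 0.80 rad turn puts it, to within a few pixels. After I backed off, the last top and scene views show it back at rest.

**Rest of the bench:** The dispenser, short cassette, marker and tape gun look unmoved in the last close-up views. I checked those only by eye, and I did not check the other loose items after the work. The arm is raised, clear of everything, and the tool force is close to zero.

**Not checked:**
- I did not measure the clip angles or the cassette's seated height, only judged them from the pictures and the force.
- The arm drifted a few millimetres during moves. I corrected this as I went.

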